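Take the spent cartridge out of the breathing-air filter

ROBOT

A 7-joint arm with a two-finger parallel gripper is mounted at the origin on a cart in front of the work surface, level with it; the furniture and walls round the work are solid. World frame = base frame: x ahead of the robot, y to its left, z up, the work surface at z = 0. Lengths are in mm, angles in rad, forces in N, time in s.
With the tool pointing down it reaches from about 400 to 850 mm from the base axis. Payload 4.5 kg.
Tool frame: the origin (TCP) lies between the finger pads; the fingertips stand 22 mm ahead of it and the grasp point (between the pads) lies 3 mm ahead of it; z points along the fingers, y is the line along which they close (so a half turn about z gives the same grasp; the last joint's range is limited). The gripper opens to 85 mm and grips with 20 to 120 N. Pads are 22 mm wide; open, the fingers measure 114 mm over their backs; the gripper's body (76 mm by 85 mm) begins 54 mm behind the grasp point. The pads swing forward as they close: fully open they stand 13 mm farther back than shut.
Start: joints at [1.193, 0.689, -0.195, 1.565, 0.157, 0.902, -0.215], TCP at [250.192, -572.762, 253.317] pointing down, gripper open.
Joint ranges: [-3.01, 3.01], [-0.46, 2.08], [-1.47, 1.51], [0.13, 2.56], [-1, 4.14], [0.04, 2.09], [-2.66, 2.66]. Speed limits (rad/s): [2.57, 2.57, 3.14, 3.14, 3.14, 3.14, 3.14].

INTERFACE

Orientations are given as [roll, pitch, yaw] about the fixed x, y, z axes, in that order (R = Rz(yaw) Ry(pitch) Rx(roll)).
In Python, from rig import * gives the robot as it stands. The module is installed in compiled form; this text tells all that it offers.
- The arm moves only by the tool play_rows, never from a script. Its argument "plan" is one flat list of numbers, 7 for each row, row after row: the shift along the tool's x, y, z in m, then the turn, a rotation vector about the tool's x, y, z in rad, then the opening, from -1 (shut) to 1 (fully open), so that 0 is half open. A call has 1 to 10 rows; each row is the pose to reach, as a shift and turn from the pose commanded when the call began, along the tool's axes at that moment; what a row does not reach only later rows make up. A row lasts 1/8 s, in which the tool goes at most 62.5 mm and 10.7 degrees, less where a joint would pass 70% of its speed; a pose out of reach is approached as far as the arm can. A call with a gripper value outside its range is refused whole. The fingers move at their own pace and stop on an object; "grip_force" is the grip in N (left out, the last holds). Time passes only in rows, so rows that repeat a pose let the fingers close. It gives the time, the measured TCP pose, the force, the opening and the grip force at its end, in the units of the state.
- get_state(): the state, without advancing time (a new reading comes with each control period).
- read_camera(name): name is "scene" or "top"; returns the picture (400x640x3 uint8, red, green, blue); there is no depth.
- camera_model(name): a dict with "vertical_fov" (degrees; the focal length in pixels is half the picture's height over the tangent of half this angle, whatever the lens; pixels are square), "cx", "cy" (the principal point, pixels), "origin" and "attitude" of the camera in the world. Camera axes: x right, y up, looking along -z (the intrinsics and any distortion apply to the point x, -y, -z); pixel columns grow to the right and rows downward; lengths in mm; the calibration is good to about 2 mm. A picture is of the moment at which its call begins. camera_model takes no time and is no camera call.
- sign_off(): hands the job in; it is judged then, once.
The state is a dict: "clock": time; "q": joint angles; "joint_vel": joint speeds; "joint_torque": joint torques, N m; "tool_pos": TCP position; "eef_rot": TCP orientation; "force": force on the tool from outside, world axes, zero at the start; "wrist_torque": the same for the moment, N m; "gripper_width": finger opening in mm; "grip_force": force on a finger pad.
Only numpy, scipy, OpenCV 4.12 (cv2) and the standard library are available. Lean on these libraries where they do the work, as an engineer would, in place of code of your own. Each camera call takes 0.05 s, during which the arm holds its last target. There are 200 camera calls.

TASK

The cartridge of the welders' breathing-air filter on the bench is spent. Gently press the filter's red release button until it clicks down and stays, then push the black cap lightly down against its spring, turn it anticlockwise (seen from above) by its grip bar until you feel its stop, without leaning on it or wrenching it against the stop, and lift it straight out with its cartridge. Keep it upright, set it down gently, standing on its cartridge, in the open steel tray, let go, and leave the other things on the bench alone.

Things in the scene. Friction and masses are not known exactly. Their poses are not given: they have to be found in the camera images.
- filter: Blue filter pot, 85 mm across, on a dark steel foot plate (142 x 104 x 8 mm), fixed to the bench. Origin: on the pot's axis at the plate's underside; z up. The red button stands on its -x side (guide block to 72 mm out), brass nipples point along +y and -y (79 mm out), a gauge sits on +x (80 mm out, 68 mm high). The open top is 70 mm above the origin. The lugs' track in it is hidden by the cap.
- filter_mouth (a point): Centre of the pot's open top. In it the cap's two lugs sit in pockets 3 mm deep: push the cap 3 to 7 mm down (7 is the end of travel) and keep it down for the first 36 degrees of the turn. It turns anticlockwise from above (positive about z) to a hard stop 39 to 87 degrees on; this differs from unit to unit, cannot be seen and must be felt. Only within 4 degrees of the stop does the cap lift out.
- seat_rest (a point): Centre of the cartridge's underside while locked, 24 mm above the filter's origin. A sprung plate there pushes the cap up: about 10 N at rest, 1.6 N more per mm pushed in, so pushing with 13 to 16 N clears the pockets; freed, the cap rises 4 mm. The plastic track bears 30 N in all: a push or pull of 27 N, or 15 N of push with 0.35 N m against the stop, is its limit (0.2 N m is plainly felt and safe).
- cap: Black bayonet cap and white cartridge, one loose piece, 0.22 to 0.37 kg. Origin: centre of the cartridge's underside; z up its axis, x along the grip bar. Cartridge 41 mm across, z 0 to 34 mm; neck 48 mm; rim 68 mm, z 53 to 60 mm, with a forked ear on -x out to 43 mm; top face z = 65 mm. Locked, it has the filter's orientation and its origin is 24 mm above the filter's.
- grip (a point): Middle of the cap's grip bar (50 mm long in x, 16 mm thick in y, z 65 to 89 mm on the cap), 77 mm above the cap's origin, 12 mm below the bar's top; axes as the cap's.
- release (a joint): Red release button (20 mm across), metres pressed: 0 = up (its steel tooth stands in the cap's forked ear and bars it from turning), 0.010 = fully down (tooth clear). Takes about 4 N over the first half of its stroke, then clicks over and stays down by itself; it bottoms hard, so stop on force; more than 60 N breaks it.
- release_top (a point): Centre of the top face of the release button (moves with it); 92 mm above the bench and 62 mm from the pot's axis when up, 10 mm lower when down.
- tray: Open rectangular steel tray, 160 (x) x 130 (y) x 22 mm high, walls and floor 3 mm; fixed. Origin: centre of its underside, z up.
- screwdriver: Red-handled flat screwdriver, 181 mm long; bystander. Origin: centre of its underside.
- tape: Yellow tape measure, 76 x 79 x 33 mm; bystander. Origin: centre of its underside.
- chisel: Dark steel cold chisel, 150 mm long; bystander. Origin: centre of its underside.
- pliers: Blue-handled water-pump pliers, 240 mm long; bystander. Origin: centre of their underside.

How it is judged (in metres and radians):
On the way, in this order (a step that is already met when the one before it is completed fails the run):
1. the release button is pressed down until it stays (value of joint release above 0.008 m and z of cap in the frame of filter below 0.032 m and angle between the x axis of cap and the x axis of filter, either way round below 0.2 rad), for 0.2 s.
2. the cap, still seated in the filter, is turned towards its stop (z of cap in the frame of filter below 0.032 m and angle between the x axis of cap and the x axis of filter, either way round above 0.5 rad), for 0.1 s.
3. the cap and cartridge are lifted clear of the pot (z of cap in the frame of filter above 0.072 m and angle between cap's own z axis and vertical below 0.3 rad), for 0.1 s.
4. the cartridge is set on the tray's floor while still held (x of cap in the frame of tray between -0.058 and 0.058 m and y of cap in the frame of tray between -0.043 and 0.043 m and z of cap in the frame of tray below 0.007 m and angle between cap's own z axis and vertical below 0.12 rad and contact force between the fingers and cap above 0.5 N), for 0.1 s.
At the end, for the whole second after the job is handed in: The cap stands on its cartridge in the tray: its axis inside the tray, at least 22 mm from the outer edges, its underside within 4 mm of the tray's floor, upright within 7 degrees, at rest; the release button is still down (more than 8 of its 10 mm) (x of cap in the frame of tray between -0.058 and 0.058 m and y of cap in the frame of tray between -0.043 and 0.043 m and z of cap in the frame of tray below 0.007 m and angle between cap's own z axis and vertical below 0.12 rad and linear speed of cap below 0.02 m/s and value of joint release above 0.008 m); the robot touches nothing.
It fails at once if the cap is leaned on, pulled or wrenched in the bayonet track (more than 30 N between cap and filter) (contact force between cap and filter above 30 N).
It fails at once if the release button is rammed with more than 60 N (contact force between any of the fingers, the arm and release above 60 N).
It fails at once if the cap and cartridge are tipped more than 30 degrees (angle between cap's own z axis and vertical above 0.52 rad).
It fails at once if a bystander (screwdriver, tape measure, chisel or pliers) is shoved more than 25 mm (distance of any of screwdriver, tape, chisel, pliers from where it was at the start of the episode above 0.025 m).
It also fails if it takes over 72 s, if anything falls off the work surface, if the arm or the gripper's body presses on something with over 40 N, if the wrist force passes 120 N, or if a joint passes its speed limit or range.

## Working session

There is one attempt and no reset: what is moved stays moved. The work goes in short steps, Python scripts to look and compute and a tool call to move; the robot and the scene stay as the last step left them, time stands still between calls to the robot, and variables do not carry over. Pictures are saved under pics/ and viewed, at most 10 in all, crops included, and the job is handed in when it is done.

Besides the shell and the picture viewer there is one more tool, called after "Call:" as name(argument=value, ...) on one line, values as JSON. play_rows: Moves the arm, as the interface text tells. Its arguments: {"type":"object","properties":{"plan":{"type":"array"},"grip_force":{"type":"number"}},"required":["plan"]}

```bash
mkdir -p pics; python3 - <<'E'
from rig import *
import cv2
for n in("scene","top"):
    print(n,camera_model(n)); cv2.imwrite(f"pics/{n}0.png",read_camera(n)[:,:,::-1])
print(get_state())
E
```

```text
scene {'vertical_fov': 47.31768148956741, 'cx': 313.81846296075076, 'cy': 199.2179158302515, 'origin': array([106.86562348, 518.40537275, 902.06834699]), 'attitude': array([ 0.82501354, -0.01077351, -2.60384479])}
top {'vertical_fov': 57.45656261458721, 'cx': 319.47739381542345, 'cy': 195.37480313933298, 'origin': array([ 361.89340741, -234.61183257,  923.34235926]), 'attitude': array([ 2.31202677e-01,  8.89026528e-04, -1.65081635e+00])}
{'clock': 0.1, 'q': array([ 1.19281881,  0.68994735, -0.19451238,  1.56623588,  0.15731258,
        0.90250637, -0.21510151]), 'joint_vel': array([-0.0015634 , -0.00208495, -0.00124346, -0.00166969, -0.0016026 ,
       -0.00028644, -0.00104234]), 'joint_torque': array([-3.73110204e-03, -5.40589893e+01, -1.27155516e+00, -1.58983755e+01,
        9.35171644e-03,  4.39582145e-03, -7.90841739e-06]), 'tool_pos': array([ 249.88411738, -572.27320481,  252.53565076]), 'eef_rot': array([-3.13989301e+00,  1.34881825e-04,  4.11853784e-01]), 'force': array([-0.46031546, -0.03039104,  0.00861764]), 'wrist_torque': array([-0.02032286,  0.00075268, -0.0550002 ]), 'grip_force': 0.0, 'gripper_width': 85.3199310174922}
```

View pics/scene0.png

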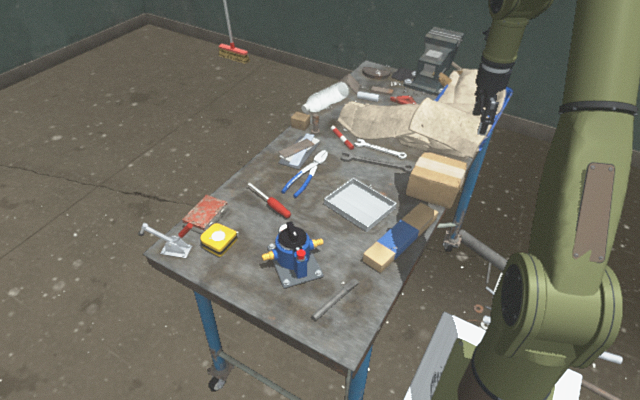

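View pics/top0.png

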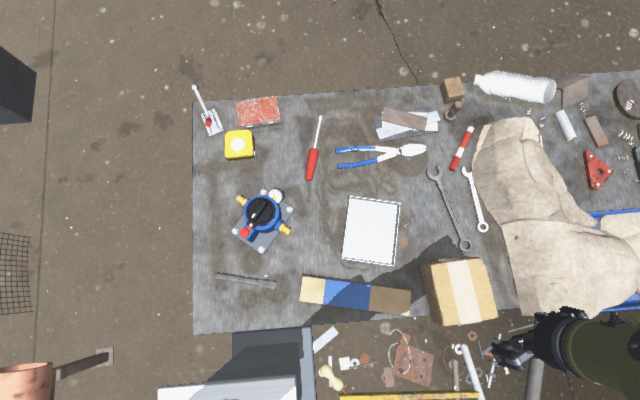

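The scene view shows the filter at about (293,250), the red button at (301,255) and the tray at (360,203). In the top view the filter is at (262,212), the button at (244,232) and the tray at (371,230).

```bash
cat > h.py <<'E'
import numpy as np, cv2
from scipy.spatial.transform import Rotation as R
from rig import *
def ray(n,u,v):
    m=camera_model(n); f=200/np.tan(np.radians(m['vertical_fov'])/2)
    A=R.from_euler('xyz',m['attitude']).as_matrix()
    d=A@np.array([(u-m['cx'])/f,-(v-m['cy'])/f,-1]); return m['origin'],d
def onz(n,u,v,z):
    o,d=ray(n,u,v); return o+d*(z-o[2])/d[2]
def tri(a,b):
    (o1,d1),(o2,d2)=ray('top',*a),ray('scene',*b)
    s=np.linalg.lstsq(np.c_[d1,-d2],o2-o1,rcond=None)[0]
    p,q=o1+s[0]*d1,o2+s[1]*d2; return (p+q)/2,np.linalg.norm(p-q)
def proj(n,p):
    m=camera_model(n); f=200/np.tan(np.radians(m['vertical_fov'])/2)
    c=R.from_euler('xyz',m['attitude']).as_matrix().T@(np.array(p)-m['origin'])
    return m['cx']-f*c[0]/c[2], m['cy']+f*c[1]/c[2]
def blob(img,lo,hi,box):
    x0,y0,x1,y1=box; h=cv2.cvtColor(img[y0:y1,x0:x1],cv2.COLOR_RGB2HSV)
    m=cv2.inRange(h,lo,hi); k,l,s,c=cv2.connectedComponentsWithStats(m)
    return [(s[i,4],c[i]+[x0,y0]) for i in np.argsort(-s[1:,4])[:3]+1]
E
python3 - <<'E'
from h import *
t=cv2.imread('pics/top0.png');s=cv2.imread('pics/scene0.png')
a=cv2.resize(t[180:260,225:305],None,fx=5,fy=5,interpolation=cv2.INTER_CUBIC)
b=cv2.resize(s[210:290,255:335],None,fx=5,fy=5,interpolation=cv2.INTER_CUBIC)
cv2.imwrite('pics/c.png',np.hstack([a,b]))
T=t[:,:,::-1].copy();S=s[:,:,::-1].copy()
for nm,lo,hi in(('red',(0,150,90),(8,255,255)),('red2',(172,150,90),(180,255,255)),('blue',(100,120,60),(125,255,255)),('brass',(15,120,120),(32,255,255))):
    print(nm,blob(T,lo,hi,(225,180,305,260)),blob(S,lo,hi,(255,210,335,290)))
# tray
g=cv2.inRange(cv2.cvtColor(T,cv2.COLOR_RGB2HSV),(0,0,190),(180,40,255))[185:275,330:410]
c=max(cv2.findContours(g,0,2)[0],key=cv2.contourArea); r=cv2.minAreaRect(c)
print(r); P=[onz('top',x+330,y+185,3)[:2].round(1) for x,y in cv2.boxPoints(r)];print(P,np.mean(P,0))
E
```

```text
red [(np.int32(55), array([244.47272727, 231.6       ]))] [(np.int32(55), array([284.54545455, 212.41818182])), (np.int32(54), array([300.46296296, 253.83333333]))]
red2 [(np.int32(3), array([246.        , 228.66666667])), (np.int32(1), array([250., 228.])), (np.int32(1), array([249., 230.]))] [(np.int32(2), array([301.5, 249.5])), (np.int32(2), array([297. , 253.5])), (np.int32(1), array([304., 251.]))]
blue [(np.int32(477), array([263.90985325, 219.73165618])), (np.int32(6), array([245.83333333, 226.        ]))] [(np.int32(326), array([284.5797546 , 255.55214724])), (np.int32(288), array([304.03125   , 258.72916667]))]
brass [(np.int32(15), array([285.4, 226.6])), (np.int32(9), array([241.22222222, 197.11111111])), (np.int32(5), array([240.6, 202.4]))] [(np.int32(61), array([267.67213115, 255.68852459])), (np.int32(42), array([317.54761905, 242.11904762]))]
((41.5, 45.5), (53.28773880004883, 65.10072326660156), 7.4314093589782715)
[array([ 410.7, -291.1]), array([ 573.3, -328.3]), array([ 544.2, -462.4]), array([ 383.4, -420. ])] [ 477.9  -375.45]
```

View pics/c.png

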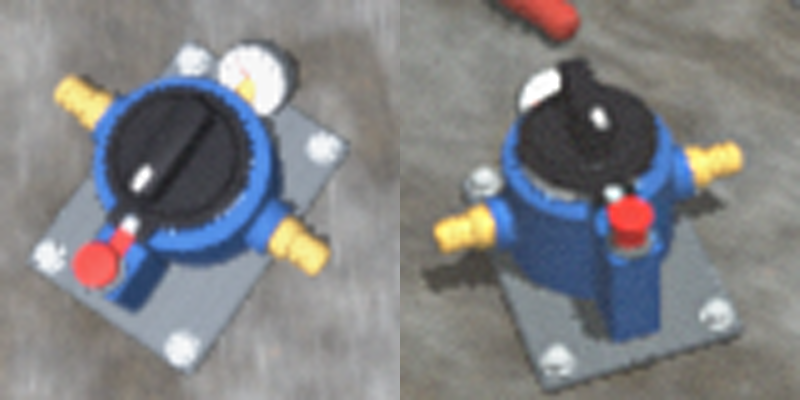

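The crops show the button's top at top-view pixel (244,233) and scene-view pixel (301.4,252.4). In the top view the rim circle is centred near (261.7,213). The grip bar runs from the upper right to the lower left, in line with the button.

```bash
python3 - <<'E'
from h import *
pt=lambda x,y:(225+x/5,180+y/5); ps=lambda x,y:(255+(x-400)/5,210+y/5)
print('button tri',tri(pt(96,265),ps(631,214)), 'onz', onz('top',*pt(96,265),92),onz('scene',*ps(631,214),92))
co=[onz('top',*pt(x,y),8)[:2] for x,y in((190,38),(352,150),(190,374),(28,265))]
print('plate',np.round(co,1),np.mean(co,0),[np.linalg.norm(co[i]-co[i-1]) for i in range(4)])
print('rim',onz('top',*pt(183,166.5),70))
print('cap',onz('top',*pt(173,157),84))
for a,b in(((84,102),(716,160)),((298,245),(465,230))): print('nip',tri(pt(*a),ps(*b)))
print('gauge',tri(pt(253,78),ps(541,90)))
print('bar top white dot',tri(pt(143,178),ps(600,117)))
# rim blue circle fit in top
T=cv2.imread('pics/top0.png');h=cv2.cvtColor(T,cv2.COLOR_BGR2HSV)
# tray corners in scene
g=cv2.inRange(cv2.cvtColor(cv2.imread('pics/scene0.png'),cv2.COLOR_BGR2HSV),(0,0,170),(180,40,255))[170:240,315:405]
g=cv2.morphologyEx(g,cv2.MORPH_CLOSE,np.ones((5,5)))
c=max(cv2.findContours(g,0,2)[0],key=cv2.contourArea);q=cv2.approxPolyDP(cv2.convexHull(c),6,True)[:,0]
print(cv2.contourArea(c),[onz('scene',x+315,y+170,22)[:2].round() for x,y in q])
s=get_state();print(s['tool_pos'],s['eef_rot'])
E
```

```text
button tri (array([482.7954918 , -70.21565056,  86.92118667]), np.float64(1.466780278343065)) onz [482.75830859 -70.95395557  92.        ] [479.71111396 -66.67588004  92.        ]
plate [[ 609.1 -106.8]
 [ 543.4 -186.7]
 [ 436.9  -99.2]
 [ 497.7  -20.3]] [ 521.79447278 -103.24559428] [np.float64(141.06245840811695), np.float64(103.37285886449456), np.float64(137.85600172475029), np.float64(99.57598534364033)]
rim [ 529.61206155 -109.37131283   70.        ]
cap [ 531.74807047 -106.95889796   84.        ]
nip (array([500.06161754, -87.71726622, 129.06124789]), np.float64(100.59315865418705))
nip (array([ 555.31232815, -125.65253795,  -39.84153419]), np.float64(113.97423390390077))
gauge (array([ 577.53346567, -141.81148151,   52.97947401]), np.float64(6.757855884050284))
bar top white dot (array([517.05283558, -97.24058934, 109.41644935]), np.float64(2.0292225094176417))
1746.5 [array([ 381., -412.]), array([ 411., -288.]), array([ 565., -324.]), array([ 537., -451.])]
[ 249.88411738 -572.27320481  252.53565076] [-3.13989301e+00  1.34881825e-04  4.11853784e-01]
```

```bash
cat >> h.py <<'E'
C=np.array([530,-107.8]); YAW=-0.668
def go(x,y,z,yaw):
    s=get_state(); A=R.from_euler('xyz',s['eef_rot']); B=R.from_euler('xyz',[np.pi,0,yaw])
    d=A.inv().apply(np.array([x,y,z])-s['tool_pos'])/1000
    print('shift',d.round(4),'rot',(A.inv()*B).as_rotvec().round(4),'at',s['tool_pos'].round(1),s['eef_rot'].round(4),'q',s['q'].round(2),'t',round(s['clock'],2))
E
python3 -c "
from h import *
go(481.5,-69.5,200,YAW)"
```

```text
shift [ 0.4135 -0.3679  0.0531] rot [-1.5000e-03  1.0000e-03  1.0799e+00] at [ 249.9 -572.3  252.5] [-3.1399e+00  1.0000e-04  4.1190e-01] q [ 1.19  0.69 -0.19  1.57  0.16  0.9  -0.22] t 0.1
```

Call:
play_rows(plan=[0.2,-0.18,0,0,0,0.5,-1,0.2,-0.18,0,0,0,0.5,-1,0.2,-0.18,0,0,0,0.5,-1,0.2,-0.18,0,0,0,0.5,-1,0.4135,-0.368,0.02,-0.0015,0.001,1.08,-1,0.4135,-0.368,0.02,-0.0015,0.001,1.08,-1,0.4135,-0.368,0.02,-0.0015,0.001,1.08,-1,0.4135,-0.368,0.02,-0.0015,0.001,1.08,-1,0.4135,-0.368,0.02,-0.0015,0.001,1.08,-1,0.4135,-0.368,0.02,-0.0015,0.001,1.08,-1], grip_force=40)

```text
clock: 1.35
tool_pos: [483.5, -64.3, 232.6]
eef_rot: [-3.14, -0.0, -0.658]
force: [0.1, -0.5, 0.3]
gripper_width: 0.0
grip_force: 0.0
```

```bash
python3 -c "
from h import *
go(481.5,-69.5,140,YAW);s=get_state();print(s['force'],s['gripper_width'])"
```

```text
shift [0.0015 0.0055 0.0926] rot [-0.0015 -0.0001  0.0101] at [483.5 -64.3 232.6] [-3.1401e+00 -2.0000e-04 -6.5790e-01] q [-0.08  0.55  0.19  2.01 -0.18  0.6  -2.  ] t 1.35
[ 0.09991557 -0.52872449  0.34789146] 0.04109539276554846
```

Call:
play_rows(plan=[0,0,0,0,0,0,-1,0,0,0,0,0,0,-1])

```text
clock: 1.6
tool_pos: [481.1, -71.7, 233.3]
eef_rot: [3.14, -0.002, -0.671]
force: [0.8, -0.2, 0.0]
gripper_width: -0.1
grip_force: 0.0
```

```bash
python3 -c "
from h import *
go(481,-69,130,YAW);s=get_state();print(s['force'],s['gripper_width'])"
```

```text
shift [-0.0019 -0.0023  0.1033] rot [ 0.0017 -0.0016 -0.0033] at [481.1 -71.7 233.3] [ 3.1399e+00 -1.6000e-03 -6.7130e-01] q [-0.07  0.55  0.19  2.01 -0.18  0.6  -2.  ] t 1.6
[ 0.7722411  -0.18156523  0.01413389] -0.14407972684980763
```

Call:
play_rows(plan=[-0.001,-0.001,0.05,0,0,0,-1,-0.001,-0.001,0.09,0,0,0,-1,-0.001,-0.001,0.103,0,0,0,-1,-0.001,-0.001,0.103,0,0,0,-1,-0.001,-0.001,0.103,0,0,0,-1])

```text
clock: 2.22
tool_pos: [482.6, -69.3, 131.5]
eef_rot: [-3.141, -0.004, -0.669]
force: [0.7, 0.3, 0.1]
gripper_width: -0.1
grip_force: 0.0
```

```bash
python3 -c "
from h import *
go(481,-69.2,130,YAW);s=get_state();print(s['force'],s['gripper_width'])
import cv2
p=[]
for n,(x,y) in (('top',(205,170)),('scene',(240,180))):
    p.append(cv2.resize(read_camera(n)[y:y+100,x:x+100,::-1],None,fx=4,fy=4,interpolation=2))
cv2.imwrite('pics/d.png',np.hstack(p))"
```

```text
shift [-0.0013  0.0009  0.0015] rot [-0.0004 -0.0038 -0.001 ] at [482.6 -69.3 131.5] [-3.1412 -0.0038 -0.669 ] q [-0.02  0.73  0.11  2.09 -0.23  0.33 -1.96] t 2.23
[0.73076667 0.33744206 0.11381725] -0.07798279754789493
```

View pics/d.png

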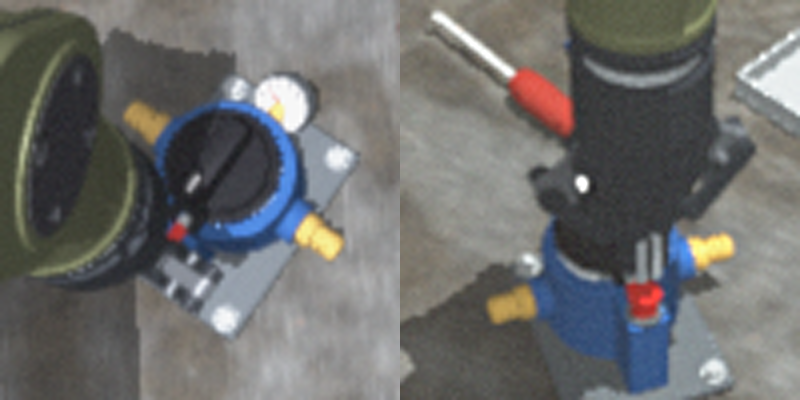

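The closed fingertips are directly above the red button, at scene-crop pixel (645,285). I'll press in small steps.

Call:
play_rows(plan=[-0.001,0.001,0.006,0,-0.003,0,-1,-0.001,0.001,0.011,0,-0.003,0,-1,-0.001,0.001,0.015,0,-0.003,0,-1,-0.001,0.001,0.017,0,-0.003,0,-1,-0.001,0.001,0.019,0,-0.003,0,-1,-0.001,0.001,0.02,0,-0.003,0,-1,-0.001,0.001,0.02,0,-0.003,0,-1])

```text
clock: 3.2
tool_pos: [480.5, -69.0, 110.2]
eef_rot: [3.141, 0.001, -0.668]
force: [-0.4, 0.9, 0.2]
gripper_width: -0.3
grip_force: 0.0
```

Call:
play_rows(plan=[0,0,0.002,0,0,0,-1,0,0,0.002,0,0,0,-1,0,0,0.004,0,0,0,-1,0,0,0.004,0,0,0,-1])

```text
clock: 3.7
tool_pos: [480.3, -69.0, 106.1]
eef_rot: [3.141, 0.002, -0.668]
force: [0.4, -0.5, 0.1]
gripper_width: -0.1
grip_force: 0.0
```

```bash
python3 -c "
from h import *
go(481,-69.2,110,YAW);s=get_state();print(s['force'],s['gripper_width'])
import cv2
p=[]
for n,(x,y) in (('top',(205,170)),('scene',(240,180))):
    p.append(cv2.resize(read_camera(n)[y:y+100,x:x+100,::-1],None,fx=4,fy=4,interpolation=2))
cv2.imwrite('pics/e.png',np.hstack(p))"
```

```text
shift [ 0.0007 -0.0003 -0.0039] rot [ 0.0009  0.0016 -0.0002] at [480.3 -69.  106.1] [ 3.1407e+00  1.6000e-03 -6.6820e-01] q [-0.01  0.78  0.09  2.11 -0.24  0.27 -1.95] t 3.7
[ 0.35739171 -0.47852077  0.10686233] -0.06606205078006461
```

View pics/e.png

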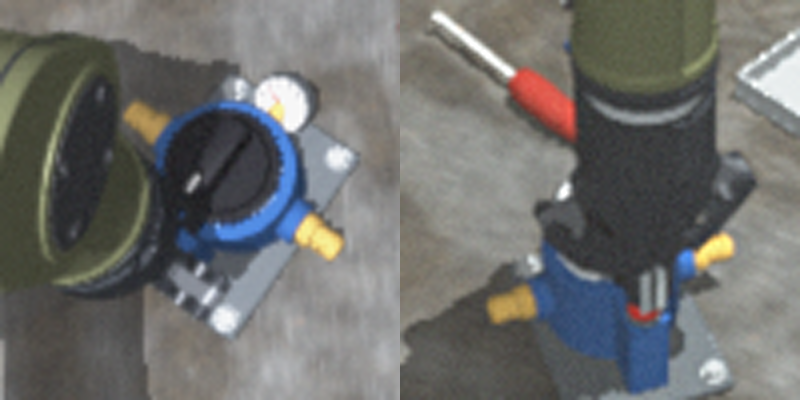

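The fingers now cover the button at about (645,312), lower than before. It may already have clicked, so I'll feel for the bottom.

Call:
play_rows(plan=[0,0,0.001,0,0,0,-1,0,0,0.002,0,0,0,-1,0,0,0.003,0,0,0,-1,0,0,0.003,0,0,0,-1])

```text
clock: 4.3
tool_pos: [480.4, -69.0, 104.0]
eef_rot: [3.141, 0.001, -0.668]
force: [-1.5, -0.7, 9.0]
gripper_width: 0.0
grip_force: 4.6
```

Call:
play_rows(plan=[0,0,-0.03,0,0,0,-1,0,0,-0.08,0,0,0,-1,0.02,0,-0.12,0,0,0,1,0.063,0,-0.12,0,0,0,1,0.063,0,-0.12,0,0,0,1,0.063,0,-0.12,0,0,0,1])

```text
clock: 5.05
tool_pos: [528.9, -107.5, 222.6]
eef_rot: [3.14, 0.004, -0.668]
force: [-0.1, 0.5, -0.2]
gripper_width: 72.4
grip_force: 0.0
```

```bash
python3 -c "
from h import *
go(530,-107.8,112.5,YAW);s=get_state();print(s['force'],s['gripper_width'],s['wrist_torque'])
import cv2
p=[]
for n,(x,y) in (('top',(205,170)),('scene',(240,180))):
    p.append(cv2.resize(read_camera(n)[y:y+100,x:x+100,::-1],None,fx=4,fy=4,interpolation=2))
cv2.imwrite('pics/f.png',np.hstack(p))"
```

```text
shift [ 0.0014 -0.0006  0.1101] rot [ 0.0015  0.0035 -0.0002] at [ 528.9 -107.5  222.6] [ 3.1401  0.0035 -0.6682] q [ 0.    0.63  0.19  1.87 -0.18  0.67 -1.94] t 5.05
[-0.06498042  0.45601225 -0.24386479] 72.41004546067323 [ 0.03091538  0.039947   -0.03718521]
```

View pics/f.png

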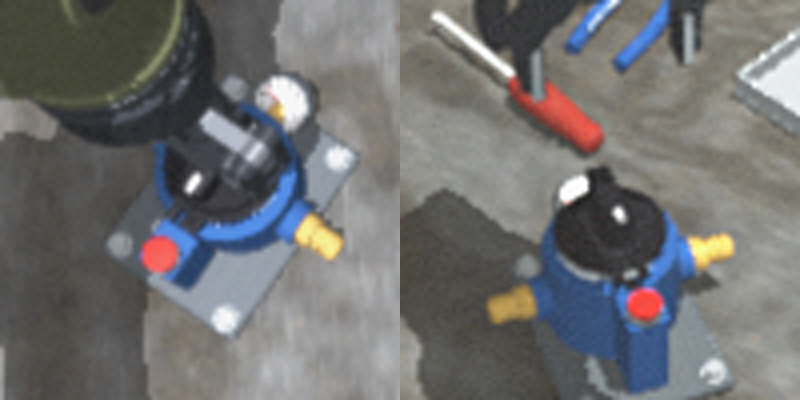

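The red button now sits flush on its block, so it is latched. Next I'll go down over the grip bar and close gently.

Call:
play_rows(plan=[0.001,0,0.05,0,0.0035,0,1,0.001,0,0.09,0,0.0035,0,1,0.001,0,0.106,0,0.0035,0,0.2,0.001,0,0.109,0,0.0035,0,-0.3,0.001,0,0.109,0,0.0035,0,-0.4], grip_force=20)

```text
clock: 5.78
tool_pos: [531.3, -108.7, 115.2]
eef_rot: [-3.142, -0.004, -0.668]
force: [-0.2, 0.4, -0.6]
gripper_width: 32.2
grip_force: 0.0
```

Call:
play_rows(plan=[0,0,0,0,0,0,-1,0,0,0,0,0,0,-1,0,0,0,0,0,0,-1,0,0,0,0,0,0,-1])

```text
clock: 6.28
tool_pos: [531.7, -108.6, 115.5]
eef_rot: [-3.141, -0.004, -0.668]
force: [0.2, 0.5, 6.7]
gripper_width: 15.5
grip_force: 26.4
```

```bash
cat >> h.py <<'E'
def st():
    s=get_state(); A=R.from_euler('xyz',s['eef_rot'])
    print('toolframe F',A.inv().apply(s['force']).round(2),'M',A.inv().apply(s['wrist_torque']).round(3),'w',round(s['gripper_width'],2),'g',round(s['grip_force'],1)); go(*C,112.5,YAW)
E
python3 -c "
from h import *
st()"
```

```text
toolframe F [-0.13 -0.52 -6.69] M [ 0.164 -0.118  0.084] w 15.47 g 26.4
shift [-0.0018  0.0004  0.003 ] rot [-0.0009 -0.0044 -0.    ] at [ 531.7 -108.6  115.5] [-3.1407 -0.0044 -0.668 ] q [ 0.04  0.8   0.12  1.94 -0.22  0.41 -1.91] t 6.28
```

Call:
play_rows(plan=[0,0,0,0,0,0,-0.4,-0.0015,0,0.001,0,-0.004,0,-0.4,-0.0018,0,0.0015,0,-0.004,0,-0.4,-0.0018,0,0.0015,0,-0.004,0,-1,-0.0018,0,0.0015,0,-0.004,0,-1,-0.0018,0,0.0015,0,-0.004,0,-1], grip_force=20)

```text
clock: 7.02
tool_pos: [529.4, -106.9, 112.6]
eef_rot: [3.142, 0.002, -0.668]
force: [1.2, 1.3, -2.1]
gripper_width: 15.4
grip_force: 24.9
```

Call:
play_rows(plan=[0,0,0,0,0,0,-1,0,0,0,0,0,0,-1,0,0,0,0,0,0,-1], grip_force=70)

```text
clock: 7.4
tool_pos: [529.4, -107.0, 112.7]
eef_rot: [3.141, 0.002, -0.668]
force: [1.2, 4.2, 0.4]
gripper_width: 14.0
grip_force: 70.9
```

```bash
python3 -c "
from h import *
st()"
```

```text
toolframe F [-1.6  -4.05 -0.42] M [ 0.817 -0.338 -0.017] w 14.02 g 70.9
shift [0.001  0.0003 0.0002] rot [0.0001 0.002  0.0003] at [ 529.4 -107.   112.7] [ 3.1415e+00  2.0000e-03 -6.6770e-01] q [ 0.04  0.8   0.12  1.94 -0.22  0.41 -1.91] t 7.4
```

Call:
play_rows(plan=[0,0,0.001,0,0,0,-1,0,0,0.002,0,0,0,-1,0,0,0.003,0,0,0,-1,0,0,0.003,0,0,0,-1])

```text
clock: 7.9
tool_pos: [529.4, -107.2, 110.6]
eef_rot: [-3.141, 0.002, -0.668]
force: [0.2, 4.5, 8.6]
gripper_width: 15.0
grip_force: 72.3
```

Call:
play_rows(plan=[0,0.0002,0.001,0,0,0,-1,0,0.0004,0.002,0,0,0,-1,0,0.0004,0.002,0,0,0,-1])

```text
clock: 8.28
tool_pos: [529.4, -107.3, 108.9]
eef_rot: [-3.141, 0.001, -0.668]
force: [-0.9, 5.2, 13.1]
gripper_width: 14.4
grip_force: 72.6
```

Call:
play_rows(plan=[-0.0003,-0.0006,0.0008,0,0,0,-1,-0.0003,-0.0006,0.0012,0,0,0,-1,-0.0003,-0.0006,0.0012,0,0,0,-1])

```text
clock: 8.65
tool_pos: [529.4, -107.1, 107.9]
eef_rot: [-3.141, 0.001, -0.668]
force: [-0.7, 4.1, 14.4]
gripper_width: 14.8
grip_force: 72.8
```

```bash
python3 -c "
from h import *
st()"
```

```text
toolframe F [ -3.08  -2.81 -14.43] M [ 0.562 -0.868  0.033] w 14.81 g 72.8
shift [ 0.0009  0.0002 -0.0046] rot [-0.0003  0.001  -0.0003] at [ 529.4 -107.1  107.9] [-3.1413e+00  1.0000e-03 -6.6830e-01] q [ 0.04  0.81  0.12  1.95 -0.22  0.4  -1.91] t 8.65
```

Call:
play_rows(plan=[-0.0003,-0.0002,0.0008,0,0,0,-1,-0.0003,-0.0002,0.0008,0,0,-0.03,-1,-0.0003,-0.0002,0.0008,0,0,-0.06,-1,-0.0003,-0.0002,0.0008,0,0,-0.1,-1,-0.0003,-0.0002,0.0008,0,0,-0.14,-1,-0.0003,-0.0002,0.0008,0,0,-0.14,-1])

```text
clock: 9.4
tool_pos: [529.5, -107.8, 107.5]
eef_rot: [3.141, -0.0, -0.529]
force: [-1.0, 2.8, 15.9]
gripper_width: 14.2
grip_force: 73.1
```

```bash
python3 -c "
from h import *
st()"
```

```text
toolframe F [ -2.24  -1.92 -15.87] M [ 0.31  -0.697  0.068] w 14.23 g 73.1
shift [ 0.0005 -0.0003 -0.005 ] rot [ 0.0002 -0.0005  0.1389] at [ 529.5 -107.8  107.5] [ 3.1414e+00 -4.0000e-04 -5.2910e-01] q [ 0.06  0.81  0.09  1.95 -0.17  0.39 -1.82] t 9.4
```

Call:
play_rows(plan=[0,0,0,0,0,-0.04,-1,0,0,0,0,0,-0.08,-1,0,0,0,0,0,-0.12,-1,0,0,0,0,0,-0.16,-1,0,0,0,0,0,-0.2,-1,0,0,0,0,0,-0.2,-1])

```text
clock: 10.15
tool_pos: [529.6, -108.5, 107.5]
eef_rot: [3.141, -0.001, -0.33]
force: [-0.9, 1.0, 15.8]
gripper_width: 14.7
grip_force: 73.0
```

```bash
python3 -c "
from h import *
st()"
```

```text
toolframe F [ -1.2   -0.64 -15.8 ] M [ 0.182 -0.423  0.031] w 14.66 g 73.0
shift [ 0.0002 -0.0008 -0.005 ] rot [ 0.0009 -0.0012  0.3384] at [ 529.6 -108.5  107.5] [ 3.1405e+00 -1.1000e-03 -3.2960e-01] q [ 0.09  0.81  0.04  1.94 -0.08  0.39 -1.71] t 10.15
```

Call:
play_rows(plan=[0,0,0,0,0,-0.05,-1,0,0,0,0,0,-0.1,-1,0,0,0,0,0,-0.15,-1,0,0,0,0,0,-0.2,-1,0,0,0,0,0,-0.25,-1,0,0,0,0,0,-0.29,-1,0,0,0,0,0,-0.31,-1,0,0,0,0,0,-0.31,-1])

```text
clock: 11.15
tool_pos: [529.9, -109.2, 107.4]
eef_rot: [3.139, -0.001, -0.02]
force: [-1.0, 0.3, 14.0]
gripper_width: 14.8
grip_force: 72.9
```

```bash
python3 -c "
from h import *
st()"
```

```text
toolframe F [ -0.98  -0.25 -14.03] M [-0.116 -0.226 -0.013] w 14.77 g 72.9
shift [ 0.0001 -0.0014 -0.0051] rot [ 0.0019 -0.0021  0.6476] at [ 529.9 -109.2  107.4] [ 3.1392e+00 -1.4000e-03 -2.0400e-02] q [ 0.13  0.8  -0.02  1.94  0.05  0.39 -1.52] t 11.15
```

Call:
play_rows(plan=[0,0,0,0,0,-0.02,-1,0,0,-0.0004,0,0,-0.04,-1,0,0,-0.0006,0,0,-0.04,-1])

```text
clock: 11.52
tool_pos: [529.9, -109.3, 108.0]
eef_rot: [3.139, -0.001, 0.02]
force: [-1.0, 0.2, 14.9]
gripper_width: 14.9
grip_force: 72.8
```

```bash
python3 -c "
from h import *
st()"
```

```text
toolframe F [ -0.94  -0.15 -14.9 ] M [-0.227 -0.13   0.117] w 14.9 g 72.8
shift [ 0.0001 -0.0015 -0.0045] rot [ 0.002  -0.0021  0.6875] at [ 529.9 -109.3  108. ] [ 3.1391e+00 -1.3000e-03  1.9500e-02] q [ 0.14  0.8  -0.03  1.94  0.07  0.4  -1.5 ] t 11.53
```

Call:
play_rows(plan=[0,0,-0.0003,0,0,-0.01,-1,0,0,-0.0004,0,0,-0.02,-1,0,0,-0.0004,0,0,-0.02,-1])

```text
clock: 11.9
tool_pos: [529.9, -109.3, 108.3]
eef_rot: [3.139, -0.001, 0.039]
force: [-0.9, -1.2, 13.5]
gripper_width: 14.5
grip_force: 72.7
```

```bash
python3 -c "
from h import *
st()"
```

```text
toolframe F [ -0.96   1.15 -13.53] M [-0.243 -0.132  0.076] w 14.47 g 72.7
shift [ 0.0001 -0.0015 -0.0042] rot [ 0.0021 -0.0022  0.7075] at [ 529.9 -109.3  108.3] [ 3.139e+00 -1.300e-03  3.950e-02] q [ 0.14  0.8  -0.04  1.94  0.07  0.4  -1.49] t 11.9
```

Call:
play_rows(plan=[0,0,0,0,0,-0.015,-1,0,0,0,0,0,-0.03,-1,0,0,0,0,0,-0.04,-1,0,0,0,0,0,-0.04,-1])

```text
clock: 12.4
tool_pos: [530.0, -109.3, 108.3]
eef_rot: [3.139, -0.001, 0.079]
force: [-0.7, -0.7, 13.9]
gripper_width: 14.6
grip_force: 72.7
```

```bash
python3 -c "
from h import *
st()"
```

```text
toolframe F [ -0.7    0.71 -13.94] M [-0.269 -0.126  0.094] w 14.56 g 72.7
shift [ 0.0002 -0.0015 -0.0042] rot [ 0.0021 -0.0022  0.7475] at [ 530.  -109.3  108.3] [ 3.1389e+00 -1.3000e-03  7.9500e-02] q [ 0.14  0.8  -0.05  1.94  0.09  0.4  -1.46] t 12.4
```

Call:
play_rows(plan=[0,0,0,0,0,-0.015,-1,0,0,0,0,0,-0.03,-1,0,0,0,0,0,-0.045,-1,0,0,0,0,0,-0.045,-1])

```text
clock: 12.9
tool_pos: [530.0, -109.4, 108.3]
eef_rot: [3.139, -0.001, 0.124]
force: [0.2, -0.7, 13.7]
gripper_width: 14.8
grip_force: 72.7
```

```bash
python3 -c "
from h import *
st()"
```

```text
toolframe F [  0.15   0.79 -13.72] M [-0.237 -0.142  0.119] w 14.84 g 72.7
shift [ 0.0002 -0.0016 -0.0042] rot [ 0.0022 -0.0023  0.7925] at [ 530.  -109.4  108.3] [ 3.1388e+00 -1.2000e-03  1.2450e-01] q [ 0.15  0.8  -0.06  1.94  0.11  0.4  -1.44] t 12.9
```

Call:
play_rows(plan=[0,0,-0.0002,0,0,-0.015,-1,0,0,-0.0002,0,0,-0.03,-1,0,0,-0.0002,0,0,-0.045,-1,0,0,-0.0002,0,0,-0.045,-1])

```text
clock: 13.4
tool_pos: [530.0, -109.4, 108.5]
eef_rot: [3.139, -0.001, 0.169]
force: [-1.2, -0.8, 13.6]
gripper_width: 14.5
grip_force: 72.7
```

```bash
python3 -c "
from h import *
st()
import cv2
p=[]
for n,(x,y) in (('top',(205,170)),('scene',(240,180))):
    p.append(cv2.resize(read_camera(n)[y:y+100,x:x+100,::-1],None,fx=4,fy=4,interpolation=2))
cv2.imwrite('pics/g.png',np.hstack(p))"
```

```text
toolframe F [ -1.33   0.59 -13.58] M [-0.271 -0.104  0.065] w 14.51 g 72.7
shift [ 0.0002 -0.0015 -0.004 ] rot [ 0.0022 -0.0023  0.8375] at [ 530.  -109.4  108.5] [ 3.1387e+00 -1.1000e-03  1.6950e-01] q [ 0.16  0.8  -0.07  1.94  0.13  0.4  -1.41] t 13.4
```

View pics/g.png

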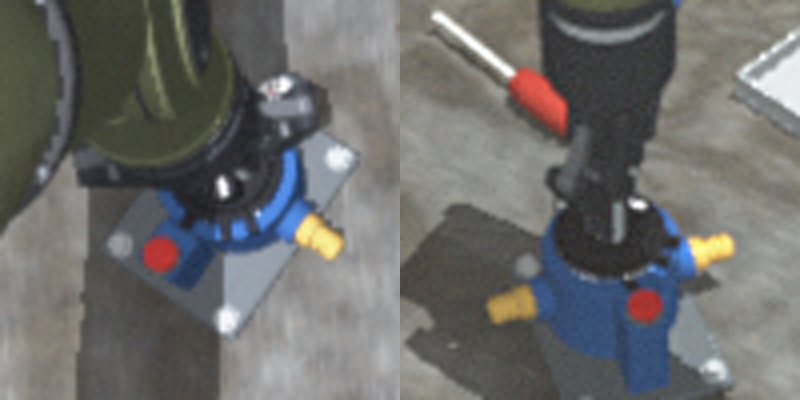

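The cap is turning with the gripper: the white mark has moved to scene-crop pixel (637,205), and the button is still down. I'll keep turning.

Call:
play_rows(plan=[0,0,0,0,0,-0.015,-1,0,0,0,0,0,-0.03,-1,0,0,0,0,0,-0.045,-1,0,0,0,0,0,-0.045,-1])

```text
clock: 14.0
tool_pos: [530.1, -109.4, 108.5]
eef_rot: [3.139, -0.001, 0.214]
force: [-0.2, -0.7, 12.8]
gripper_width: 14.3
grip_force: 72.6
```

```bash
python3 -c "
from h import *
st()"
```

```text
toolframe F [ -0.29   0.66 -12.77] M [-0.253 -0.141  0.145] w 14.34 g 72.6
shift [ 0.0003 -0.0016 -0.004 ] rot [ 0.0023 -0.0023  0.8824] at [ 530.1 -109.4  108.5] [ 3.1386e+00 -1.0000e-03  2.1440e-01] q [ 0.16  0.8  -0.08  1.94  0.15  0.4  -1.38] t 14.0
```

Call:
play_rows(plan=[0,0,-0.0002,0,0,-0.01,-1,0,0,-0.0002,0,0,-0.02,-1,0,0,-0.0002,0,0,-0.02,-1])

```text
clock: 14.38
tool_pos: [530.1, -109.4, 108.7]
eef_rot: [3.139, -0.001, 0.234]
force: [-0.4, -0.2, 12.8]
gripper_width: 14.8
grip_force: 72.6
```

```bash
cat >> h.py <<'E'
def tz(n=4):
    v=[]
    for i in range(n):
        s=get_state(); A=R.from_euler('xyz',s['eef_rot']); v.append(np.r_[A.inv().apply(s['force']),A.inv().apply(s['wrist_torque'])[2]]); read_camera('top')
    v=np.array(v);print('F,Mz mean',v.mean(0).round(3),'Mz',v[:,3].round(3)); st()
E
python3 -c "
from h import *
tz()"
```

```text
F,Mz mean [ -0.366   0.56  -12.537   0.082] Mz [0.099 0.063 0.08  0.086]
toolframe F [ -0.26   0.02 -12.34] M [-0.249 -0.06   0.132] w 14.22 g 72.6
shift [ 0.0003 -0.0016 -0.0038] rot [ 0.0024 -0.0023  0.9024] at [ 530.1 -109.4  108.7] [ 3.1386e+00 -1.0000e-03  2.3440e-01] q [ 0.17  0.8  -0.08  1.94  0.15  0.4  -1.37] t 14.57
```

Friction is about 0.08 N m with ±0.04 of noise, so this isn't the stop yet.

Call:
play_rows(plan=[0,0,0,0,0,-0.015,-1,0,0,0,0,0,-0.03,-1,0,0,0,0,0,-0.045,-1,0,0,0,0,0,-0.045,-1])

```text
clock: 15.08
tool_pos: [530.1, -109.4, 108.7]
eef_rot: [3.139, -0.001, 0.279]
force: [1.1, -0.2, 11.7]
gripper_width: 15.0
grip_force: 72.6
```

```bash
python3 -c "
from h import *
tz(3)"
```

```text
F,Mz mean [  0.164   0.733 -11.809   0.084] Mz [0.066 0.12  0.065]
toolframe F [ -0.9    0.53 -13.43] M [-0.295 -0.117  0.071] w 14.49 g 72.6
shift [ 0.0003 -0.0015 -0.0038] rot [ 0.0024 -0.0023  0.9474] at [ 530.1 -109.4  108.7] [ 3.1385e+00 -9.0000e-04  2.7940e-01] q [ 0.17  0.8  -0.09  1.94  0.17  0.41 -1.34] t 15.22
```

Call:
play_rows(plan=[0,0,0,0,0,-0.015,-1,0,0,0,0,0,-0.03,-1,0,0,0,0,0,-0.045,-1,0,0,0,0,0,-0.045,-1])

```text
clock: 15.72
tool_pos: [530.1, -109.4, 108.7]
eef_rot: [3.139, -0.001, 0.324]
force: [-0.5, -0.1, 12.2]
gripper_width: 14.7
grip_force: 72.6
```

```bash
python3 -c "
from h import *
tz(3)"
```

```text
F,Mz mean [ -0.578   0.6   -12.705   0.13 ] Mz [0.131 0.15  0.109]
toolframe F [ -0.86  -0.02 -12.26] M [-0.247 -0.091  0.115] w 14.88 g 72.6
shift [ 0.0004 -0.0015 -0.0038] rot [ 0.0024 -0.0023  0.9924] at [ 530.1 -109.4  108.7] [ 3.1385e+00 -8.0000e-04  3.2440e-01] q [ 0.18  0.8  -0.1   1.94  0.19  0.41 -1.31] t 15.88
```

Call:
play_rows(plan=[0,0,0,0,0,-0.01,-1,0,0,0,0,0,-0.02,-1,0,0,0,0,0,-0.02,-1])

```text
clock: 16.25
tool_pos: [530.2, -109.4, 108.7]
eef_rot: [3.138, -0.001, 0.344]
force: [-0.7, -0.7, 12.8]
gripper_width: 14.7
grip_force: 72.6
```

```bash
python3 -c "
from h import *
tz(3)"
```

```text
F,Mz mean [ -0.517   0.661 -12.632   0.099] Mz [0.087 0.128 0.082]
toolframe F [  0.12   0.5  -12.62] M [-0.251 -0.067  0.148] w 14.86 g 72.6
shift [ 0.0004 -0.0015 -0.0038] rot [ 0.0025 -0.0023  1.0123] at [ 530.1 -109.4  108.7] [ 3.1385e+00 -8.0000e-04  3.4430e-01] q [ 0.18  0.8  -0.11  1.94  0.2   0.41 -1.3 ] t 16.4
```

I'll lower the grip force so the torque against the stop is limited by slip, then continue.

Call:
play_rows(plan=[0,0,0,0,0,0,-1,0,0,0,0,0,-0.01,-1,0,0,0,0,0,-0.02,-1,0,0,0,0,0,-0.035,-1,0,0,0,0,0,-0.035,-1], grip_force=40)

```text
clock: 17.02
tool_pos: [530.2, -109.4, 108.7]
eef_rot: [3.138, -0.001, 0.38]
force: [0.3, -0.3, 12.8]
gripper_width: 14.4
grip_force: 72.6
```

```bash
python3 -c "
from h import *
tz(3)"
```

```text
F,Mz mean [ -0.289   0.562 -12.461   0.091] Mz [0.11  0.078 0.085]
toolframe F [ -0.33   0.39 -12.93] M [-0.264 -0.093  0.075] w 14.47 g 72.6
shift [ 0.0004 -0.0015 -0.0039] rot [ 0.0025 -0.0022  1.0474] at [ 530.2 -109.4  108.7] [ 3.1384e+00 -6.0000e-04  3.7940e-01] q [ 0.19  0.8  -0.11  1.94  0.21  0.41 -1.28] t 17.18
```

Call:
play_rows(plan=[0,0,0,0,0,-0.012,-1,0,0,0,0,0,-0.024,-1,0,0,0,0,0,-0.035,-1,0,0,0,0,0,-0.035,-1])

```text
clock: 17.68
tool_pos: [530.2, -109.4, 108.7]
eef_rot: [3.138, -0.001, 0.414]
force: [-0.3, -0.8, 12.2]
gripper_width: 14.4
grip_force: 72.6
```

```bash
python3 -c "
from h import *
tz(2)"
```

```text
F,Mz mean [ -0.544   0.433 -12.206   0.092] Mz [0.091 0.092]
toolframe F [ -0.05   1.   -13.33] M [-0.264 -0.11   0.036] w 14.64 g 72.6
shift [ 0.0005 -0.0015 -0.0038] rot [ 0.0026 -0.0023  1.0824] at [ 530.2 -109.4  108.7] [ 3.1384e+00 -6.0000e-04  4.1440e-01] q [ 0.19  0.8  -0.12  1.94  0.23  0.41 -1.26] t 17.77
```

Call:
play_rows(plan=[0,0,0,0,0,-0.012,-1,0,0,0,0,0,-0.024,-1,0,0,0,0,0,-0.036,-1,0,0,0,0,0,-0.036,-1])

```text
clock: 18.27
tool_pos: [530.2, -109.4, 108.7]
eef_rot: [3.138, -0.001, 0.45]
force: [0.5, -1.2, 13.9]
gripper_width: 14.1
grip_force: 72.6
```

```bash
python3 -c "
from h import *
tz(2)"
```

```text
F,Mz mean [  0.088   0.922 -13.252   0.071] Mz [0.096 0.046]
toolframe F [  0.24   0.75 -12.96] M [-0.256 -0.128  0.089] w 14.93 g 72.6
shift [ 0.0005 -0.0015 -0.0038] rot [ 0.0026 -0.0023  1.1184] at [ 530.2 -109.4  108.7] [ 3.1383e+00 -6.0000e-04  4.5040e-01] q [ 0.19  0.8  -0.13  1.94  0.24  0.41 -1.24] t 18.38
```

Call:
play_rows(plan=[0,0,0,0,0,-0.012,-1,0,0,0,0,0,-0.024,-1,0,0,0,0,0,-0.036,-1,0,0,0,0,0,-0.036,-1])

```text
clock: 18.88
tool_pos: [530.3, -109.4, 108.7]
eef_rot: [3.138, -0.001, 0.486]
force: [0.5, -0.3, 13.8]
gripper_width: 14.8
grip_force: 72.6
```

```bash
python3 -c "
from h import *
tz(2)"
```

```text
F,Mz mean [ -0.033   0.912 -13.114   0.104] Mz [0.088 0.12 ]
toolframe F [ -0.16   0.13 -12.  ] M [-0.274 -0.092  0.071] w 14.57 g 72.6
shift [ 0.0005 -0.0015 -0.0039] rot [ 0.0026 -0.0023  1.1544] at [ 530.3 -109.3  108.7] [ 3.1383e+00 -5.0000e-04  4.8640e-01] q [ 0.2   0.8  -0.14  1.94  0.26  0.42 -1.22] t 18.98
```

Call:
play_rows(plan=[0,0,0,0,0,-0.012,-1,0,0,0,0,0,-0.024,-1,0,0,0,0,0,-0.036,-1,0,0,0,0,0,-0.036,-1])

```text
clock: 19.48
tool_pos: [530.3, -109.4, 108.7]
eef_rot: [3.138, -0.0, 0.522]
force: [-0.5, 0.1, 13.8]
gripper_width: 14.6
grip_force: 72.6
```

```bash
python3 -c "
from h import *
tz(2)"
```

```text
F,Mz mean [ -0.661   0.128 -13.431   0.099] Mz [0.136 0.063]
toolframe F [ -1.     1.48 -12.23] M [-0.303 -0.079  0.057] w 14.95 g 72.6
shift [ 0.0005 -0.0015 -0.0038] rot [ 0.0027 -0.0024  1.1904] at [ 530.3 -109.3  108.7] [ 3.1382e+00 -5.0000e-04  5.2240e-01] q [ 0.21  0.8  -0.15  1.94  0.27  0.42 -1.19] t 19.57
```

Call:
play_rows(plan=[0,0,0,0,0,-0.012,-1,0,0,0,0,0,-0.024,-1,0,0,0,0,0,-0.036,-1,0,0,0,0,0,-0.036,-1])

```text
clock: 20.08
tool_pos: [530.3, -109.4, 108.7]
eef_rot: [3.138, -0.0, 0.558]
force: [1.3, 0.2, 12.7]
gripper_width: 14.7
grip_force: 72.6
```

```bash
python3 -c "
from h import *
tz(2)"
```

```text
F,Mz mean [  0.582   0.658 -13.118   0.14 ] Mz [0.188 0.092]
toolframe F [ -0.24   0.64 -12.62] M [-0.306 -0.147  0.119] w 14.69 g 72.6
shift [ 0.0005 -0.0015 -0.0038] rot [ 0.0027 -0.0024  1.2264] at [ 530.3 -109.3  108.7] [ 3.1382e+00 -4.0000e-04  5.5840e-01] q [ 0.21  0.8  -0.16  1.94  0.28  0.42 -1.17] t 20.18
```

Call:
play_rows(plan=[0,0,0,0,0,-0.01,-1,0,0,0,0,0,-0.02,-1,0,0,0,0,0,-0.02,-1])

```text
clock: 20.55
tool_pos: [530.3, -109.4, 108.7]
eef_rot: [3.138, -0.0, 0.578]
force: [0.6, -1.4, 12.6]
gripper_width: 14.7
grip_force: 72.6
```

```bash
python3 -c "
from h import *
tz(3)"
```

```text
F,Mz mean [ -0.251   0.95  -12.761   0.068] Mz [0.085 0.075 0.044]
toolframe F [ -0.52   1.01 -13.41] M [-0.288 -0.138  0.108] w 14.56 g 72.6
shift [ 0.0006 -0.0015 -0.0038] rot [ 0.0027 -0.0024  1.2463] at [ 530.3 -109.3  108.7] [ 3.1382e+00 -4.0000e-04  5.7830e-01] q [ 0.21  0.8  -0.16  1.94  0.29  0.42 -1.16] t 20.7
```

Call:
play_rows(plan=[0,0,0,0,0,-0.012,-1,0,0,0,0,0,-0.024,-1,0,0,0,0,0,-0.036,-1,0,0,0,0,0,-0.036,-1])

```text
clock: 21.2
tool_pos: [530.3, -109.4, 108.7]
eef_rot: [3.138, -0.0, 0.614]
force: [-0.0, -2.0, 13.2]
gripper_width: 14.5
grip_force: 72.6
```

```bash
python3 -c "
from h import *
tz(3)"
```

```text
F,Mz mean [ -0.524   0.866 -12.555   0.157] Mz [0.152 0.172 0.147]
toolframe F [  0.08   1.35 -12.77] M [-0.302 -0.134  0.137] w 14.88 g 72.6
shift [ 0.0007 -0.0015 -0.0038] rot [ 0.0028 -0.0023  1.2822] at [ 530.3 -109.4  108.7] [ 3.1382e+00 -2.0000e-04  6.1420e-01] q [ 0.22  0.8  -0.17  1.94  0.31  0.42 -1.14] t 21.35
```

Torque has gone up steadily to 0.155 N m, so the stop may be starting. I'll take a very small step.

Call:
play_rows(plan=[0,0,0,0,0,-0.005,-1,0,0,0,0,0,-0.01,-1,0,0,0,0,0,-0.01,-1])

```text
clock: 21.72
tool_pos: [530.3, -109.5, 108.7]
eef_rot: [3.138, -0.0, 0.624]
force: [0.0, -2.0, 12.3]
gripper_width: 14.6
grip_force: 72.6
```

```bash
python3 -c "
from h import *
tz(3)"
```

```text
F,Mz mean [ -0.391   1.017 -12.559   0.182] Mz [0.182 0.172 0.192]
toolframe F [ -0.6   -0.57 -13.6 ] M [-0.247 -0.085  0.167] w 14.48 g 72.6
shift [ 0.0008 -0.0015 -0.0038] rot [ 0.0029 -0.0022  1.2918] at [ 530.2 -109.5  108.7] [3.1382 0.     0.6238] q [ 0.22  0.8  -0.17  1.94  0.31  0.42 -1.13] t 21.88
```

Call:
play_rows(plan=[0,0,0,0,0,-0.006,-1,0,0,0,0,0,-0.012,-1,0,0,0,0,0,-0.012,-1])

```text
clock: 22.25
tool_pos: [530.2, -109.6, 108.7]
eef_rot: [3.138, 0.0, 0.636]
force: [-1.2, -1.8, 12.2]
gripper_width: 14.6
grip_force: 72.6
```

```bash
python3 -c "
from h import *
tz(3)"
```

```text
F,Mz mean [ -0.981   0.616 -12.591   0.232] Mz [0.285 0.183 0.229]
toolframe F [ -1.33   1.59 -13.74] M [-0.268 -0.173  0.32 ] w 14.8 g 72.6
shift [ 0.0009 -0.0015 -0.0038] rot [ 0.0031 -0.002   1.3035] at [ 530.2 -109.6  108.7] [3.1382e+00 3.0000e-04 6.3550e-01] q [ 0.22  0.8  -0.17  1.94  0.31  0.42 -1.12] t 22.4
```

The stop is at about 73°. I'll ease the torque off slightly and release the push slowly.

Call:
play_rows(plan=[0,0,0,0,0,0.01,-1,0,0,-0.0005,0,0,0.02,-1,0,0,-0.0015,0,0,0.02,-1,0,0,-0.003,0,0,0.02,-1,0,0,-0.0045,0,0,0.02,-1,0,0,-0.006,0,0,0.02,-1,0,0,-0.006,0,0,0.02,-1])

```text
clock: 23.28
tool_pos: [530.1, -109.4, 113.8]
eef_rot: [3.139, 0.0, 0.617]
force: [2.0, -3.9, 5.1]
gripper_width: 14.5
grip_force: 71.5
```

```bash
python3 -c "
from h import *
tz(2)"
```

```text
F,Mz mean [-0.484  4.653 -5.303 -0.018] Mz [-0.033 -0.003]
toolframe F [-1.36  5.55 -4.16] M [-1.572 -0.247 -0.028] w 14.73 g 71.5
shift [ 0.0008 -0.0012  0.0011] rot [ 2.5000e-03 -1.0000e-03  1.2849e+00] at [ 530.1 -109.3  113.6] [3.1392e+00 6.0000e-04 6.1690e-01] q [ 0.22  0.8  -0.17  1.93  0.3   0.44 -1.13] t 23.38
```

Call:
play_rows(plan=[0,0.0004,-0.001,0,0,0,-1,0,0.0004,-0.002,0,0,0,-1,0,0.0004,-0.003,0,0,0,-1,0,0.0004,-0.003,0,0,0,-1])

```text
clock: 23.88
tool_pos: [529.2, -108.2, 115.9]
eef_rot: [-3.141, 0.002, 0.618]
force: [1.9, -5.2, 1.0]
gripper_width: 14.9
grip_force: 70.8
```

```bash
python3 -c "
from h import *
tz(2)"
```

```text
F,Mz mean [-0.932  5.244 -1.143  0.036] Mz [0.045 0.028]
toolframe F [-0.76  5.78 -0.4 ] M [-1.494 -0.122  0.042] w 14.63 g 70.8
shift [0.0009 0.0002 0.0034] rot [7.0000e-04 2.0000e-03 1.2861e+00] at [ 529.2 -108.2  115.9] [-3.141e+00  1.900e-03  6.181e-01] q [ 0.22  0.79 -0.18  1.93  0.3   0.44 -1.13] t 23.98
```

Call:
play_rows(plan=[0,0.0006,-0.001,0,0,0,-1,0,0.001,-0.002,0,0,0,-1,0,0.001,-0.003,0,0,0,-1,0,0.001,-0.003,0,0,0,-1])

```text
clock: 24.48
tool_pos: [529.0, -108.3, 118.4]
eef_rot: [-3.139, 0.003, 0.619]
force: [2.6, -4.4, -5.5]
gripper_width: 14.6
grip_force: 70.0
```

```bash
python3 -c "
from h import *
tz(2)"
```

```text
F,Mz mean [-4.600e-01  5.473e+00  4.944e+00  5.000e-03] Mz [ 0.031 -0.02 ]
toolframe F [-0.54  5.26  5.01] M [-1.345 -0.106  0.016] w 14.6 g 70.0
shift [0.0012 0.0002 0.0059] rot [-2.0000e-04  4.2000e-03  1.2866e+00] at [ 529.  -108.3  118.4] [-3.1391e+00  3.0000e-03  6.1860e-01] q [ 0.23  0.79 -0.18  1.93  0.3   0.45 -1.13] t 24.57
```

Call:
play_rows(plan=[0,0.0005,-0.001,0,0,0,-1,0,0.0005,-0.002,0,0,0,-1,0,0.0005,-0.003,0,0,0,-1,0,0.0005,-0.003,0,0,0,-1])

```text
clock: 25.08
tool_pos: [529.2, -108.3, 122.0]
eef_rot: [-3.139, 0.003, 0.619]
force: [-0.2, -4.0, -2.8]
gripper_width: 14.6
grip_force: 70.2
```

```bash
python3 -c "
from h import *
tz(2)
p=[]
for n,(x,y) in (('top',(205,170)),('scene',(240,180))):
    p.append(cv2.resize(read_camera(n)[y:y+100,x:x+100,::-1],None,fx=4,fy=4,interpolation=2))
cv2.imwrite('pics/i.png',np.hstack(p))"
```

```text
F,Mz mean [-2.366e+00  2.811e+00  3.233e+00  1.000e-03] Mz [ 0.013 -0.012]
toolframe F [-2.03  1.98  2.83] M [-0.607 -0.516 -0.038] w 14.46 g 70.2
shift [0.0008 0.     0.0096] rot [-6.000e-04  3.600e-03  1.287e+00] at [ 529.4 -108.2  122.1] [-3.1391e+00  2.3000e-03  6.1900e-01] q [ 0.23  0.78 -0.19  1.93  0.3   0.46 -1.13] t 25.18
```

View pics/i.png

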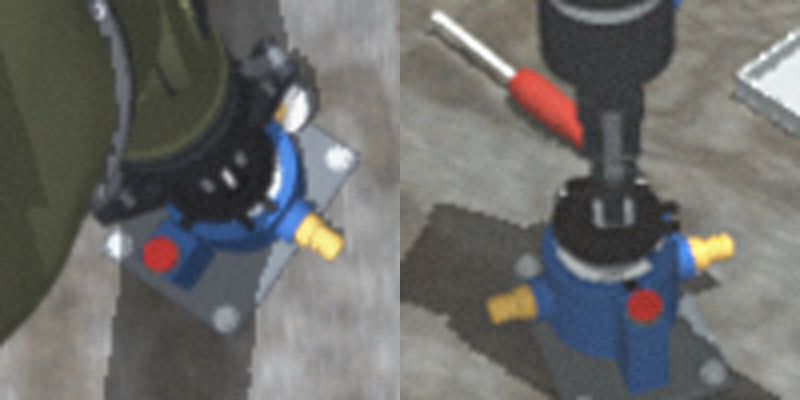

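The cap has risen out of the pot mouth and the force is close to its own weight. I'll lift it straight out.

Call:
play_rows(plan=[0,0,-0.004,0,0,0,-1,0,0,-0.008,0,0,0,-1,0,0,-0.013,0,0,0,-1,0,0,-0.02,0,0,0,-1,0,0,-0.02,0,0,0,-1])

```text
clock: 25.9
tool_pos: [530.7, -108.3, 142.8]
eef_rot: [-3.141, -0.0, 0.619]
force: [0.2, 0.2, -2.3]
gripper_width: 14.8
grip_force: 70.4
```

Call:
play_rows(plan=[0,0,-0.008,0,0,0,-1,0,0,-0.02,0,0,0,-1,0,0,-0.035,0,0,0,-1,0,0,-0.05,0,0,0,-1,0,0,-0.07,0,0,0,-1,0,0,-0.09,0,0,0,-1,0,0,-0.09,0,0,0,-1,0,0,-0.09,0,0,0,-1])

```text
clock: 26.9
tool_pos: [529.8, -108.5, 231.8]
eef_rot: [-3.14, 0.002, 0.619]
force: [-0.2, 0.0, -3.2]
gripper_width: 15.2
grip_force: 70.6
```

```bash
python3 -c "
from h import *
tz(2)
go(477,-374,232,0.62)"
```

```text
F,Mz mean [ 0.459 -0.3    3.059 -0.044] Mz [-0.063 -0.024]
toolframe F [0.02 0.02 2.38] M [0.044 0.003 0.023] w 14.5 g 70.5
shift [0.001  0.     0.1188] rot [-7.0000e-04  4.0000e-03  1.2868e+00] at [ 529.6 -108.4  231.3] [-3.1388e+00  2.6000e-03  6.1880e-01] q [ 0.28  0.62 -0.26  1.84  0.23  0.72 -1.06] t 27.0
shift [-0.1969  0.1858 -0.0007] rot [-0.0028  0.0026 -0.0012] at [ 529.6 -108.4  231.3] [-3.1388e+00  2.6000e-03  6.1880e-01] q [ 0.28  0.62 -0.26  1.84  0.23  0.72 -1.06] t 27.0
```

Call:
play_rows(plan=[-0.015,0.014,0,0,0,0,-1,-0.04,0.038,0,0,0,0,-1,-0.07,0.066,0,0,0,0,-1,-0.1,0.094,0,0,0,0,-1,-0.13,0.123,0,0,0,0,-1,-0.16,0.151,0,0,0,0,-1,-0.182,0.172,0,0,0,0,-1,-0.195,0.184,0,-0.002,0.002,0,-1,-0.195,0.184,0,-0.002,0.002,0,-1,-0.195,0.184,0,-0.002,0.002,0,-1])

```text
clock: 28.25
tool_pos: [478.9, -369.3, 231.8]
eef_rot: [-3.14, -0.002, 0.621]
force: [0.1, 0.5, -2.5]
gripper_width: 14.6
grip_force: 70.5
```

```bash
python3 -c "
from h import *
tz(2)
go(476,-373,110,0.62)
a=read_camera('top')[170:290,310:430,::-1];b=read_camera('scene')[110:230,300:420,::-1]
cv2.imwrite('pics/j.png',cv2.resize(np.hstack([a,b]),None,fx=3.3,fy=3.3,interpolation=2))"
```

```text
F,Mz mean [ 0.451 -0.125  3.2    0.034] Mz [0.035 0.032]
toolframe F [ 0.47 -0.92  2.94] M [-0.045  0.069 -0.014] w 14.41 g 70.5
shift [ 0.1936 -0.1829  0.12  ] rot [-1.5000e-03 -1.2000e-03  1.2898e+00] at [ 479.1 -369.4  232.1] [-3.1411e+00 -1.7000e-03  6.2180e-01] q [ 0.75  0.7  -0.3   1.65  0.25  0.84 -0.6 ] t 28.35
shift [-0.0048  0.0012  0.1221] rot [-0.0005 -0.0017  0.0018] at [ 479.1 -369.4  232.1] [-3.1411e+00 -1.7000e-03  6.2180e-01] q [ 0.75  0.7  -0.3   1.65  0.25  0.84 -0.6 ] t 28.35
```

View pics/j.png

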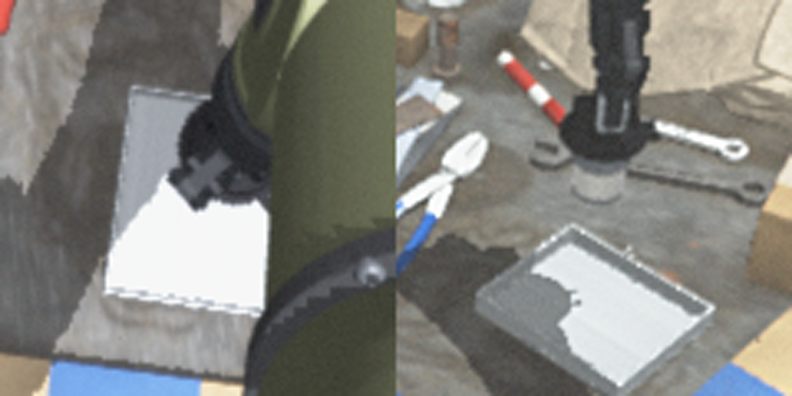

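The gripper holds the cap upright above the tray, with the cartridge at crop pixel (597,180) in the scene view. Now I'll lower it.

Call:
play_rows(plan=[-0.002,0.001,0.02,0,-0.002,0,-1,-0.004,0.001,0.05,0,-0.002,0,-1,-0.004,0.001,0.08,0,-0.002,0,-1,-0.004,0.001,0.105,0,-0.002,0,-1,-0.004,0.001,0.122,0,-0.002,0,-1,-0.004,0.001,0.13,0,-0.002,0,-1,-0.004,0.001,0.13,0,-0.002,0,-1])

```text
clock: 29.32
tool_pos: [475.8, -374.4, 102.0]
eef_rot: [3.141, 0.001, 0.619]
force: [0.7, -0.3, -1.8]
gripper_width: 14.3
grip_force: 70.4
```

Call:
play_rows(plan=[0,0,0.002,0,0,0,-1,0,0,0.004,0,0,0,-1,0,0,0.006,0,0,0,-1,0,0,0.006,0,0,0,-1])

```text
clock: 29.82
tool_pos: [475.5, -374.5, 96.0]
eef_rot: [3.141, 0.001, 0.619]
force: [-0.1, 0.7, -2.6]
gripper_width: 14.4
grip_force: 70.4
```

Call:
play_rows(plan=[0,0,0.001,0,0,0,-1,0,0,0.002,0,0,0,-1,0,0,0.003,0,0,0,-1,0,0,0.004,0,0,0,-1,0,0,0.004,0,0,0,-1])

```text
clock: 30.45
tool_pos: [475.6, -374.6, 92.0]
eef_rot: [3.141, 0.001, 0.619]
force: [-0.4, -0.6, -2.5]
gripper_width: 14.7
grip_force: 70.5
```

Call:
play_rows(plan=[0,0,0.001,0,0,0,-1,0,0,0.002,0,0,0,-1,0,0,0.002,0,0,0,-1])

```text
clock: 30.82
tool_pos: [475.7, -374.5, 91.9]
eef_rot: [3.14, 0.001, 0.619]
force: [-3.1, 2.8, 11.3]
gripper_width: 14.7
grip_force: 72.4
```

It is on the tray floor. I'll ease off slightly, hold, release and retreat.

Call:
play_rows(plan=[0,0,-0.001,0,0,0,-1,0,0,-0.001,0,0,0,-1,0,0,-0.001,0,0,0,-0.4,0,0,-0.001,0,0,0,0.2,0,0,-0.001,0,0,0,0.3,0,0,-0.001,0,0,0,0.3])

```text
clock: 31.58
tool_pos: [475.6, -374.6, 90.9]
eef_rot: [3.141, 0.001, 0.619]
force: [0.4, 1.4, -0.5]
gripper_width: 55.5
grip_force: 0.0
```

Call:
play_rows(plan=[0,0,-0.01,0,0,0,0.3,0,0,-0.03,0,0,0,0.3,0,0,-0.06,0,0,0,0.3,0,0,-0.1,0,0,0,0.3,-0.05,0.05,-0.14,0,0,0,0.3,-0.1,0.1,-0.15,0,0,0,0.3,-0.15,0.15,-0.15,0,0,0,0.3,-0.15,0.15,-0.15,0,0,0,0.3,-0.15,0.15,-0.15,0,0,0,0.3])

```text
clock: 32.7
tool_pos: [437.9, -587.4, 241.5]
eef_rot: [3.139, 0.003, 0.613]
force: [0.5, -0.5, -0.5]
gripper_width: 55.6
grip_force: 0.0
```

```bash
python3 -c "
from h import *
st()
a=read_camera('top')[170:290,225:430,::-1];b=read_camera('scene')[150:270,240:420,::-1]
cv2.imwrite('pics/k.png',cv2.resize(np.hstack([a,b]),None,fx=2,fy=2,interpolation=2))"
```

```text
toolframe F [0.16 0.68 0.53] M [0.015 0.02  0.076] w 55.65 g 0.0
shift [ 0.3517 -0.3395  0.1271] rot [0.0041 0.0015 1.281 ] at [ 437.9 -587.4  241.5] [3.1394 0.0034 0.613 ] q [ 1.    0.87 -0.31  1.19  0.27  1.12 -0.28] t 32.7
```

View pics/k.png

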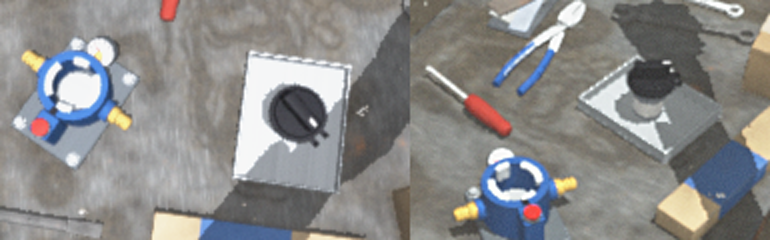

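The cap is standing upright in the tray near its centre, at crop pixel (298,112) in the top view. The pot is empty, the button is down and nothing else has moved.

```bash
python3 -c "
from rig import *
print(sign_off())"
```

```text
the job is handed in; nothing more can be done
None
```

I handed the job in with the cap and cartridge standing upright in the tray, the release button latched down, nothing else on the bench moved and the arm clear; the hand-in gave no verdict.

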